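Refit a projector's lamp cover under the filter door and hold it down

ROBOT

A 6-joint arm with a two-finger parallel gripper is mounted at the origin on the work surface. World frame = base frame: x ahead of the robot, y to its left, z up, the work surface at z = 0. Lengths are in m, angles in rad, forces in N, time in s.
With the tool pointing down it reaches from about 0.35 to 0.975 m from the base axis. Payload 7.1 kg.
Tool frame: the origin (TCP) lies on the centre line of the jaws, within the pads' length; the fingertips stand 25 mm ahead of it and the grasp point (between the pads) lies 6 mm ahead of it; z points along the fingers, y is the line along which they close (so a half turn about z gives the same grasp; the last joint's range is limited). The gripper opens to 88 mm and grips with 3 to 60 N. Pads are 20 mm wide; open, the fingers measure 115 mm over their backs; the gripper's body (75 mm by 178 mm) begins 61 mm behind the grasp point.
Start: joints at [-1.248, 0.423, 1.63, -0, 1.089, -0.019], TCP at [0.21, -0.589, 0.248] pointing down, gripper open.
Joint ranges: [-3, 3], [-0.9, 2.11], [0.09, 2.58], [-1.31, 4.45], [0.11, 2.69], [-2.54, 2.54]. Speed limits (rad/s): [2.39, 2.39, 3.01, 3.14, 3.14, 3.14].

INTERFACE

Orientations are given as a rotation vector (axis times angle).
In Python, from workcell import sense, imaging, arm gives the robot as it stands. The module is installed in compiled form; this text tells all that it offers.
- The arm moves only by the shell command python3 -m creep 'ROWS' [OPENING]. ROWS is a JSON list that holds a single list of rows (three levels of brackets), with 1 to 5 rows, each of 6 numbers: dx, dy, dz in a scale on which 1.0 is 0.3 m, then a rotation vector rx, ry, rz in a scale on which 1.0 is pi rad; each row shifts and turns the commanded pose from where the row before left it, along the tool's axes as they then stand; what a row does not reach is not made up. A row lasts 1/12 s, in which the tool goes at most 0.0417 m and 0.125 rad, less where a joint would pass 70% of its speed; a pose out of reach is approached as far as the arm can. OPENING is the finger opening in m, set as the command begins (- or left out keeps the last). The fingers move at their own pace and stop on an object; the grip force is fixed at half the most. Time passes only in rows, so rows that do not move let the fingers close. It prints the time, the measured TCP pose, the force, the opening and the grip force at its end. A shift or turn number past 1, either way, is cut back to 1. Input that does not fit is refused with a message, and nothing moves.
- sense(): the state, without advancing time (a new reading comes with each control period).
- imaging.snapshot(name): name is "scene" or "top" or "wrist"; returns the picture (420x560x3 uint8, red, green, blue); there is no depth.
- imaging.camera_info(name): a dict with "K" (3x3 intrinsics, pixels), "position" and "orientation" of the camera in the world; the wrist camera has in their place "tool_from_camera" (4x4, takes a point from camera to tool coordinates, whose origin is the TCP and whose axes are the flange's). Camera axes: x right, y up, looking along -z (the intrinsics and any distortion apply to the point x, -y, -z); pixel columns grow to the right and rows downward; lengths in m; the calibration is good to about 2 mm. A picture is of the moment at which its call begins: read the wrist's pose just before it. camera_info takes no time and is no camera call.
- arm.finish_job(): hands the job in; it is judged then, once.
The state is a dict: "time_s": time; "joint_positions": joint angles; "joint_vel": joint speeds; "joint_torque": joint torques, N m; "tcp_pos": TCP position; "orientation": TCP orientation; "ft_force": force on the tool from outside, world axes, zero at the start; "moment": the same for the moment, N m; "opening": finger opening in m; "grasp_force": force on a finger pad.
Only numpy, scipy, OpenCV 4.12 (cv2) and the standard library are available. Lean on these libraries where they do the work, as an engineer would, in place of code of your own. Each camera call takes 0.05 s, during which the arm holds its last target. There are 200 camera calls.

TASK

The home-cinema projector lies upside down on the bench with a new lamp in it and its lamp bay open. Pick up the lamp cover by its rib with a gentle grip, tuck its tongue under the free edge of the filter door without lifting that door, then lower the tail into the bay and press the cover down gently until it lies flat and the switch beneath it is fully pressed. Finish while still holding the cover pressed flat, ready for its screws, and leave everything else on the bench where it is.

Things in the scene. Friction and masses are not known exactly. Their poses are not given: they have to be found in the camera images.
- projector: grey projector, fixed, upside down: 270 (x) x 330 (y) mm, its upturned underside (deck) 100 mm above the bench. Origin on the bench under its middle; z up, +x to the lens side. The lamp bay is a dark recess in the deck: level seat at z 96, x -111 (near wall) to +27, y -44 to 44 mm; past x +5 it runs on under the filter door. Feet stand 15 mm over the deck near two corners and at (115, 0)
- bay_seat (a point): where the origin of the fitted lamp cover rests on the seat: (-43, 0, 96) mm in the projector's frame; axes as the projector's. Fitted here the tongue reaches 15 mm under the filter door; play 4 mm to each side, 5 mm behind the tail, 7 mm ahead of the tongue. In the middle of the bay (x -90 to -15, y -34 to 34 mm of the projector) the seat is open down to the lamp
- lap_edge (a point): middle of the free edge of the shut filter door, at its underside: (5, 0, 103) mm in the projector's frame, axes as the projector's; fixed to the casing (does not rise with the door). From here a slot for the tongue runs 22 mm to +x, 7 mm high: floor (seat) 7 mm below this point, door above
- filter_door (a joint): lift of the filter door, rad, 0 = shut: louvred grey plate 92 (x) x 108 (y) x 3 mm just above the deck beyond the bay, hinged at its far edge (projector x +100 mm), free edge towards the bay, shut by a light spring: some 1.3 N up at the free edge starts to lift it; 0.05 rad is 5 mm there and lets dust in
- interlock (a joint): lamp switch, a spring pin 7 mm across standing 5 mm above the seat at the tail end of the bay, (-100, 20) mm in the projector's frame: travel pressed in m, 0 = free, 0.005 = fully in (level with the seat). Pushes back with 1 N at first, 3 N fully in, so it lifts the tail of a cover that is not held down
- lamp_cover: loose grey cover, about 90 g: flat plate 108 x 80 x 4 mm (x -63 to 45) with a tongue 60 wide, 3 thick at its +x end (x 45 to 63). On top a rib to grip, 12 mm wide (y), x -30 to 12, up to 20 mm above the underside. Two small screws mark the tail (-x) end. Origin at the underside, mid-length; starts flat on the bench, rib up, tongue roughly to +x. Brittle: grip under 45 N, push under 20 N
- tongue_tip (a point): middle of the tongue's front edge, half way through its 3 mm thickness: (63, 0, 1.5) mm in the lamp cover's frame
- tail_end (a point): middle of the lamp cover's tail edge, half way through its 4 mm thickness: (-63, 0, 2) mm in the lamp cover's frame
- spent_lamp: bystander: the old lamp in its grey cage, 85 x 75 x 62 mm; origin at its underside
- remote: bystander: black remote control, 165 x 46 x 18 mm; origin at its underside
- screwdriver: bystander: screwdriver lying on the bench, 190 mm long; origin at its underside
- screw_dish: bystander: round steel dish with screws, 96 mm across, 22 mm high; origin at its underside
- cable_cover: bystander: the projector's cable cover, a larger grey shell 60 x 170 x 30 mm without tongue or rib; origin at its underside
- duster_can: bystander: white air-duster can, 54 mm across, 171 mm high; origin at its underside
- ceiling_mount: bystander: dark steel ceiling mount, a plate with four arms, 300 mm across, 54 mm high; origin at its underside
Mind the look-alikes: they are no part of the job. Leave any red or yellow look-alike of the lamp_cover alone.

How it is judged:
On the way, in this order (a step that is already met when the one before it is completed fails the run):
1. the lamp cover has been picked up, clear of the bench (height (world z) of lamp_cover above 0.05 m and contact force between the fingers and lamp_cover above 1 N), for 0.2 s.
2. its tongue is tucked at least 6 mm under the filter door's edge, the door not lifted (x of tongue_tip in the frame of lap_edge between 0.006 and 0.026 m and y of tongue_tip in the frame of lap_edge between -0.02 and 0.02 m and z of tongue_tip in the frame of lap_edge between -0.01 and 0 m and value of joint filter_door below 0.03 rad), for 0.1 s.
At the end, for the whole second after the job is handed in: Fingers press the cover (over 2 N) on the projector (over 2 N): tongue 8-26 mm under the filter door, within 15 mm of its middle; cover level within 2 degrees, tail within 1.5 mm of its seat; switch pin over 4 of 5 mm in; door lifted under 0.02 rad; cover at rest (x of tongue_tip in the frame of lap_edge between 0.008 and 0.026 m and y of tongue_tip in the frame of lap_edge between -0.015 and 0.015 m and z of tongue_tip in the frame of lap_edge below -0.001 m and z of tail_end in the frame of bay_seat below 0.0035 m and angle between the z axis of lamp_cover and the z axis of projector, either way round below 0.035 rad and value of joint interlock above 0.004 m and value of joint filter_door below 0.02 rad and contact force between the fingers and lamp_cover above 2 N and contact force between lamp_cover and projector above 2 N and linear speed of lamp_cover below 0.02 m/s); the arm keeps its last pose, push and grip.
It fails at once if the filter door is lifted (more than 0.05 rad) (value of joint filter_door above 0.05 rad).
It fails at once if the brittle cover is squeezed or pressed too hard by the fingers (over 110 N) (contact force between the fingers and lamp_cover above 110 N).
It fails at once if the cover is pressed on the projector too hard (over 30 N) (contact force between lamp_cover and projector above 30 N).
It fails at once if something else on the bench is disturbed (moved more than 20 mm) (distance of any of spent_lamp, remote, screwdriver, screw_dish, cable_cover, duster_can, ceiling_mount from where it was at the start of the episode above 0.02 m).
It also fails if it takes over 40 s, if anything falls off the work surface, if the arm or the gripper's body presses on something with over 40 N, if the wrist force passes 120 N, or if a joint passes its speed limit or range.

## Working session

There is one attempt and no reset: what is moved stays moved. The work goes in short steps, Python scripts to look and compute and a shell command to move; the robot and the scene stay as the last step left them, time stands still between calls to the robot, and variables do not carry over. Pictures are saved under pics/ and viewed, at most 10 in all, crops included, and the job is handed in when it is done.

```bash
mkdir -p pics; cat > h.py <<'E'
import numpy as np, cv2
from scipy.spatial.transform import Rotation as R
from workcell import sense, imaging, arm
def cam(name, s=None):
    c=imaging.camera_info(name); K=np.array(c["K"])
    if name=="wrist":
        s=s or sense(); T=np.eye(4); T[:3,:3]=R.from_rotvec(s["orientation"]).as_matrix(); T[:3,3]=s["tcp_pos"]
        M=T@np.array(c["tool_from_camera"]); return K,M[:3,3],M[:3,:3]
    o=np.array(c["orientation"]); 
    return K,np.array(c["position"]),(o if o.shape==(3,3) else R.from_rotvec(o).as_matrix())
def ray(cm,px,z):
    K,p,Q=cm; d=Q@(np.linalg.inv(K)@[px[0],px[1],1]*np.array([1,-1,-1])); return p+d*(z-p[2])/d[2]
def proj(cm,X):
    K,p,Q=cm; c=Q.T@(np.array(X)-p); u=K@[c[0],-c[1],-c[2]]; return u[:2]/u[2]
def snap(name,f=None):
    s=sense(); im=cv2.cvtColor(imaging.snapshot(name),cv2.COLOR_RGB2BGR)
    if f: cv2.imwrite("pics/"+f+".png",im)
    return s,im
E
python3 - <<'E'
from h import *
for n in("top","scene","wrist"):
    c=imaging.camera_info(n); print(n,c); s,im=snap(n,n+"0")
print(sense())
E
```

```text
top {'K': array([[535.13230537,   0.        , 277.53260507],
       [  0.        , 535.13230537, 208.29092945],
       [  0.        ,   0.        ,   1.        ]]), 'position': array([ 0.48096171, -0.05811902,  1.61675331]), 'orientation': array([ 0.04031417, -0.05476825, -1.54284803])}
scene {'K': array([[380.77324364,   0.        , 280.98963597],
       [  0.        , 380.77324364, 206.43315523],
       [  0.        ,   0.        ,   1.        ]]), 'position': array([ 0.99952752, -0.87863399,  0.7819983 ]), 'orientation': array([0.9215203 , 0.2352833 , 0.48630148])}
wrist {'K': array([[327.18073272,   0.        , 283.37821828],
       [  0.        , 327.18073272, 210.38769795],
       [  0.        ,   0.        ,   1.        ]]), 'tool_from_camera': array([[ 4.17220710e-04,  9.54215193e-01,  2.99120699e-01,
         8.38701079e-02],
       [ 9.99998600e-01, -8.82862070e-04,  1.42156753e-03,
         7.48109971e-04],
       [ 1.62056366e-03,  2.99119687e-01, -9.54214225e-01,
        -1.36002260e-01],
       [ 0.00000000e+00,  0.00000000e+00,  0.00000000e+00,
         1.00000000e+00]])}
{'time_s': 0.15, 'joint_positions': array([-1.24801016e+00,  4.23644391e-01,  1.63044525e+00, -6.28601033e-06,
        1.08861725e+00, -1.90090425e-02]), 'joint_vel': array([ 5.86811257e-04, -4.53365545e-06, -3.38121461e-03, -2.26279399e-03,
        3.45646693e-05,  2.00695513e-03]), 'joint_torque': array([ 6.20602495e-04, -5.44984210e+01, -2.73918879e+01,  6.43651304e-02,
        2.05321930e-02, -8.18042577e-05]), 'tcp_pos': array([ 0.20938638, -0.58848783,  0.24712051]), 'orientation': array([-3.09474221e+00, -5.34098419e-01,  2.73368724e-04]), 'ft_force': array([-0.92994863,  0.10698099,  1.28237924]), 'moment': array([-0.00637657, -0.06739945,  0.02946178]), 'grasp_force': 0.0, 'opening': 0.08827164747646353}
```

View pics/top0.png

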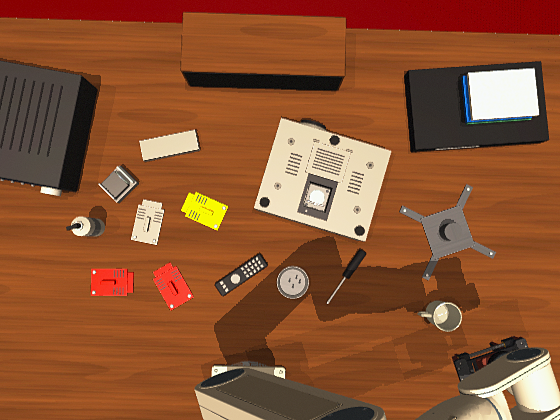

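View pics/scene0.png

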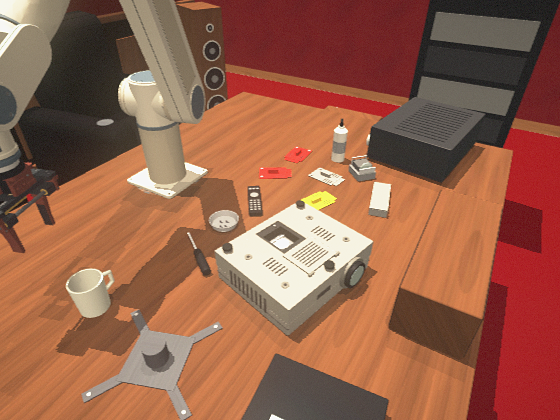

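Top view candidates: grey plate with rib (148,221); red look-alikes (110,282) and (173,286); yellow look-alike (205,210); cable cover shell without rib (169,145). By the description the grey one at (148,221) is the lamp cover. The projector is at about (322,180) with its bay at (318,195). Next I'll check the choice in a close crop.

```bash
python3 - <<'E'
from h import *
im=cv2.imread("pics/top0.png")
a=cv2.resize(im[190:250,118:178],(390,390),interpolation=cv2.INTER_CUBIC)
b=cv2.resize(im[110:245,250:395],None,fx=2.8,fy=2.8,interpolation=cv2.INTER_CUBIC)
o=np.zeros((400,800,3),np.uint8); o[:390,:390]=a; o[:378,392:392+406]=b[:378,:406]
cv2.imwrite("pics/crop1.png",o)
cm=cam("top"); 
hsv=cv2.cvtColor(im,cv2.COLOR_BGR2HSV)
m=((hsv[...,1]<75)&(hsv[...,2]>130)).astype(np.uint8)*255
m=cv2.morphologyEx(m,cv2.MORPH_CLOSE,np.ones((5,5)))
cs,_=cv2.findContours(m,cv2.RETR_EXTERNAL,cv2.CHAIN_APPROX_NONE)
for c in cs:
    A=cv2.contourArea(c)
    if A<400: continue
    r=cv2.minAreaRect(c); bp=cv2.boxPoints(r); z=0.1 if 300<r[0][0]<340 and r[0][1]<250 else .004
    P=np.array([ray(cm,p,z)[:2] for p in bp]); print(A,r[0],P.round(4).tolist(),P.mean(0), np.linalg.norm(P[1]-P[0]),np.linalg.norm(P[2]-P[1]))
E
```

```text
2696.0 (514.0, 385.5) [[-0.0295, -0.6551], [0.166, -0.654], [0.1727, -0.9237], [-0.0231, -0.9227]] [ 0.0715211  -0.78887532] 0.1954951854184464 0.2697653436668846
647.0 (442.51727294921875, 318.2069091796875) [[0.28, -0.5056], [0.3259, -0.6074], [0.2473, -0.6424], [0.2017, -0.5408]] [ 0.26374013 -0.57402959] 0.11172745577977718 0.08603175490538331
764.0 (292.5, 282.5) [[0.4029, -0.0749], [0.4053, -0.1679], [0.3131, -0.1701], [0.3107, -0.0774]] [ 0.3580025  -0.12254909] 0.09304046495229873 0.0922691986187422
1751.0 (443.52716064453125, 231.67721557617188) [[0.5672, -0.4789], [0.6174, -0.6255], [0.4778, -0.6707], [0.4281, -0.5247]] [ 0.52262671 -0.57492785] 0.15497502531027527 0.14682231601515733
995.5 (147.7951202392578, 221.45608520507812) [[0.4746, 0.3667], [0.5977, 0.3458], [0.5832, 0.2677], [0.4602, 0.2889]] [0.52894357 0.31728407] 0.12488262721499706 0.0794346430644287
624.5 (117.00001525878906, 183.00001525878906) [[0.6377, 0.4719], [0.7001, 0.4145], [0.6469, 0.3578], [0.5848, 0.4153]] [0.64236091 0.41485568] 0.0848134855041577 0.07767969372527823
1051.5 (168.59617614746094, 144.48077392578125) [[0.775, 0.3548], [0.8141, 0.1877], [0.7531, 0.1734], [0.7143, 0.3401]] [0.76411861 0.26401695] 0.17159440842599136 0.06264535746937572
10732.5 (322.7706604003906, 177.93121337890625) [[0.5732, -0.0021], [0.8423, -0.074], [0.755, -0.3948], [0.4874, -0.3195]] [ 0.66448743 -0.19757107] 0.2785434161840419 0.33249586891025734
3076.0 (503.1167297363281, 93.63451385498047) [[1.0155, -0.6451], [1.037, -0.8543], [0.8873, -0.8645], [0.8661, -0.6564]] [ 0.95149485 -0.75506847] 0.21032887208664017 0.15011473958010982
```

View pics/crop1.png

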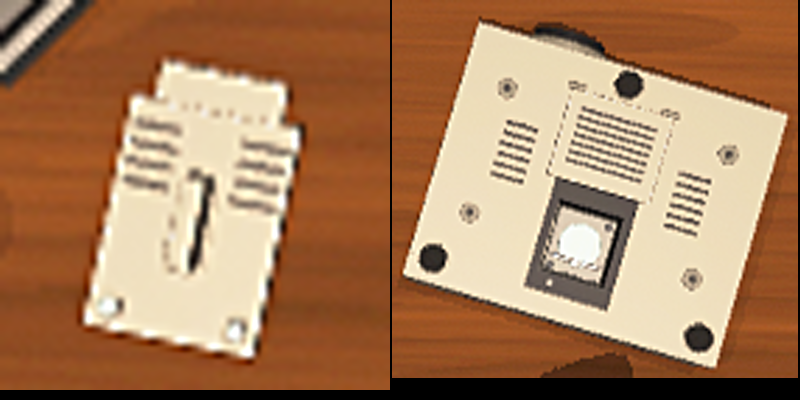

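The crop confirms it: the grey plate has a rib, two screws at its tail (bottom) and its tongue at the top (+x). The projector's bay is at top pixel (318,195), with the door above it. Now moving over the cover.

The rows are not in the units I measure in: shifts go in shares of 0.3 m and turns go in shares of pi rad. I convert before sending: -0.03 m / 0.3 = -0.1, 0.024 m / 0.3 = 0.08.

```bash
for i in 1; do :; done
python3 -m creep '[[[0.08, -0.1, 0, 0, 0, 0], [0.08, -0.1, 0, 0, 0, 0], [0.08, -0.1, 0, 0, 0, 0], [0.08, -0.1, 0, 0, 0, 0], [0.08, -0.1, 0, 0, 0, 0]]]' 0.05
python3 -m creep '[[[0.08, -0.1, 0, 0, 0, 0], [0.08, -0.1, 0, 0, 0, 0], [0.08, -0.1, 0, 0, 0, 0], [0.08, -0.1, 0, 0, 0, 0], [0.08, -0.1, 0, 0, 0, 0]]]'
python3 -m creep '[[[0.08, -0.1, 0, 0, 0, 0], [0.08, -0.1, 0, 0, 0, 0], [0.08, -0.1, 0, 0, 0, 0], [0.08, -0.1, 0, 0, 0, 0], [0.08, -0.1, 0, 0, 0, 0]]]'
python3 -m creep '[[[0.08, -0.1, 0, 0, 0, 0], [0.08, -0.1, 0, 0, 0, 0], [0.08, -0.1, 0, 0, 0, 0], [0.08, -0.1, 0, 0, 0, 0], [0.08, -0.1, 0, 0, 0, 0]]]'
python3 -m creep '[[[0.08, -0.1, 0, 0, 0, 0], [0.08, -0.1, 0, 0, 0, 0], [0.0667, -0.0833, 0, 0, 0, 0.0318], [0, 0, 0, 0, 0, 0.0318], [0, 0, 0, 0, 0, 0.0318]]]'
cat >> h.py <<'E'
def todo(pos,yaw,pitch=0):
    """remaining move to a tool pose (z down, x at yaw, then turned by pitch about tool y), in tool axes"""
    s=sense(); Q=R.from_rotvec(s["orientation"]); 
    T=R.from_euler("z",yaw)*R.from_euler("x",np.pi)*R.from_euler("y",pitch)
    print("t",s["time_s"],"tcp",s["tcp_pos"].round(4),"F",s["ft_force"].round(2),"open",round(s["opening"],4),"grip",s["grasp_force"],
      "\nmove",Q.inv().apply(np.array(pos)-s["tcp_pos"]).round(4),"rot",(Q.inv()*T).as_rotvec().round(4),"q6",s["joint_positions"][5])
E
python3 -c "
from h import *
todo([.52,.3188,.2],-.168)"
```

```text
time_s: 0.57
tcp_pos: [0.2723, -0.4055, 0.2474]
orientation: [-3.096, -0.533, 0.0]
ft_force: [0.9, -1.0, 0.2]
opening: 0.0582
grasp_force: 0.0
time_s: 0.98
tcp_pos: [0.3351, -0.224, 0.2477]
orientation: [3.096, 0.533, 0.0]
ft_force: [0.8, -0.3, 0.3]
opening: 0.0498
grasp_force: 0.0
time_s: 1.4
tcp_pos: [0.3979, -0.0423, 0.2478]
orientation: [3.096, 0.534, 0.001]
ft_force: [1.6, -0.2, 0.3]
opening: 0.0499
grasp_force: 0.0
time_s: 1.82
tcp_pos: [0.4607, 0.1394, 0.2477]
orientation: [3.096, 0.535, -0.0]
ft_force: [0.5, -1.4, -0.2]
opening: 0.0504
grasp_force: 0.0
time_s: 2.23
tcp_pos: [0.4964, 0.2422, 0.2472]
orientation: [3.141, 0.062, -0.001]
ft_force: [-0.3, -0.7, 0.3]
opening: 0.0501
grasp_force: 0.0
t 2.2333 tcp [0.4964 0.2422 0.2472] F [-0.27 -0.7   0.29] open 0.0501 grip 0.0 
move [ 0.0267 -0.0757  0.0471] rot [1.000e-04 4.000e-04 2.077e-01] q6 1.9634179653411954
```

In the tool's units: -0.038 m / 0.3 = -0.1267, 0.0137 m / 0.3 = 0.0457, 0.104 rad / 3.1416 = 0.0331.

```bash

python3 -m creep '[[[0.0433, -0.1267, 0.0333, 0, 0, 0], [0.0457, -0.1267, 0.0333, 0, 0, 0], [0, 0, 0, 0, 0, 0.0331], [0, 0, 0, 0, 0, 0.0331], [0, 0, 0, 0, 0, 0]]]'
python3 - <<'E'
from h import *
s,im=snap("wrist","w1"); todo([.52,.3188,.2],-.168)
cv2.imwrite("pics/w1.png",im)
E
```

```text
time_s: 2.65
tcp_pos: [0.5193, 0.3178, 0.2268]
orientation: [3.13, -0.265, -0.002]
ft_force: [0.0, -0.1, 0.6]
opening: 0.05
grasp_force: 0.0
t 2.7 tcp [0.5194 0.3174 0.2271] F [-0.04 -0.1  -0.01] open 0.0499 grip 0.0 
move [ 0.0004 -0.0015  0.0271] rot [0.0007 0.0008 0.0041] q6 2.2636368756516703
```

View pics/w1.png

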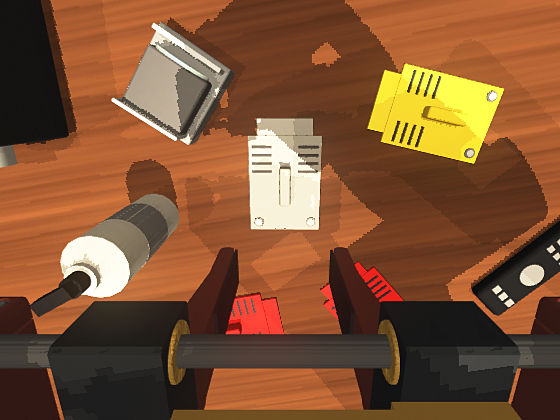

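The wrist view shows the cover with plate front corners at (248,136) and (321,136), tail corners at (250,229) and (319,229), and the rib from (285,165) to (285,206).

```bash
python3 - <<'E'
from h import *
im=cv2.imread("pics/w1.png"); hsv=cv2.cvtColor(im,cv2.COLOR_BGR2HSV)
m=(hsv[...,1]<90).astype(np.uint8)*255
m[:100]=0;m[245:]=0;m[:,:235]=0;m[:,335:]=0
m=cv2.morphologyEx(m,cv2.MORPH_CLOSE,np.ones((7,7)))
ys,xs=np.where(m>0)
cm=cam("wrist")
# left/right edges over plate rows, and ends
for r in range(140,230,8):
    x=np.where(m[r])[0]; a,b=ray(cm,(x[0]-.5,r),.004),ray(cm,(x[-1]+.5,r),.004); print(r,x[0],x[-1],((a+b)/2)[:2].round(4),np.linalg.norm(a-b).round(4))
for c in (262,285,308):
    y=np.where(m[:,c])[0]; a,b=ray(cm,(c,y[0]-.5),.002),ray(cm,(c,y[-1]+.5),.003); print(c,y[0],y[-1],((a+b)/2)[:2].round(4),np.linalg.norm(a-b).round(4))
print("ribtop",ray(cm,(285.5,164),.02),ray(cm,(285.5,206),.02))
E
```

```text
140 248 321 [0.5691 0.3083] 0.0797
148 249 321 [0.5606 0.3092] 0.0792
156 249 320 [0.5521 0.3111] 0.0787
164 249 320 [0.5435 0.3125] 0.0793
172 249 320 [0.5347 0.314 ] 0.0799
180 249 319 [0.5258 0.316 ] 0.0794
188 250 319 [0.5167 0.3169] 0.0788
196 250 319 [0.5075 0.3184] 0.0794
204 250 319 [0.4982 0.3199] 0.0801
212 250 318 [0.4888 0.3221] 0.0795
220 251 318 [0.479  0.3231] 0.079
228 251 318 [0.4693 0.3247] 0.0796
262 118 228 [0.5342 0.3395] 0.1255
285 118 228 [0.5301 0.3141] 0.1254
308 118 229 [0.5253 0.2889] 0.1267
ribtop [0.54592459 0.31107363 0.02      ] [0.50037667 0.31849377 0.02      ]
```

In the tool's units: 0.04 m / 0.3 = 0.1333, 0.02 m / 0.3 = 0.0667.

```bash

python3 -m creep '[[[-0.0067, 0.0017, 0.1333, 0, 0, 0], [0, 0, 0.1333, 0, 0, 0], [0, 0, 0.1333, 0, 0, 0], [0, 0, 0.1333, 0, 0, 0], [0, 0, 0.0667, 0, 0, 0]]]' 0.04
python3 -c "
from h import *
todo([.5172,.3171,.032],-.165)"
```

```text
time_s: 3.12
tcp_pos: [0.5155, 0.3154, 0.0437]
orientation: [3.128, -0.256, -0.007]
ft_force: [0.5, 0.1, -0.4]
opening: 0.0402
grasp_force: 0.0
t 3.1167 tcp [0.5155 0.3154 0.0437] F [ 0.51  0.07 -0.37] open 0.0402 grip 0.0 
move [ 0.0014 -0.002   0.0117] rot [0.0032 0.0039 0.0019] q6 2.26323810348208
```

In the tool's units: 0.01 m / 0.3 = 0.0333, 0.0015 m / 0.3 = 0.005, 0.004 rad / 3.1416 = 0.0013.

```bash

python3 -m creep '[[[0.005, -0.006, 0.0333, 0.001, 0.0013, 0.0006], [0, 0, 0, 0, 0, 0], [0, 0, 0, 0, 0, 0]]]'
python3 -c "
from h import *
todo([.5172,.3171,.032],-.165)"
```

```text
time_s: 3.37
tcp_pos: [0.52, 0.3188, 0.0384]
orientation: [-3.128, 0.262, -0.008]
ft_force: [-0.4, -0.6, 0.0]
opening: 0.04
grasp_force: 0.0
t 3.3667 tcp [0.52   0.3188 0.0384] F [-0.39 -0.59  0.03] open 0.04 grip 0.0 
move [-0.0026  0.0021  0.0063] rot [-0.0035 -0.0046 -0.0022] q6 2.2688024182252478
```

In the tool's units: 0.006 m / 0.3 = 0.02, -0.002 m / 0.3 = -0.0067, -0.004 rad / 3.1416 = -0.0013.

```bash

python3 -m creep '[[[-0.0067, 0.005, 0.02, -0.001, -0.0013, 0], [0, 0, 0, 0, 0, 0], [0, 0, 0, 0, 0, 0]]]'
python3 -c "
from h import *
todo([.5172,.3171,.032],-.165)"
```

```text
time_s: 3.62
tcp_pos: [0.5177, 0.3178, 0.0328]
orientation: [-3.13, 0.263, -0.002]
ft_force: [-0.7, 0.1, 0.1]
opening: 0.0401
grasp_force: 0.0
t 3.6167 tcp [0.5177 0.3178 0.0328] F [-0.68  0.11  0.12] open 0.0401 grip 0.0 
move [-0.0004  0.0008  0.0008] rot [-0.0011 -0.0013 -0.0029] q6 2.2695821639716747
```

In the tool's units: -0.04 m / 0.3 = -0.1333, -0.02 m / 0.3 = -0.0667.

```bash

python3 -m creep '[[[0, 0, 0, 0, 0, 0], [0, 0, 0, 0, 0, 0], [0, 0, 0, 0, 0, 0], [0, 0, 0, 0, 0, 0], [0, 0, 0, 0, 0, 0]]]' 0
python3 -m creep '[[[0, 0, -0.0333, 0, 0, 0], [0, 0, -0.0667, 0, 0, 0], [0, 0, -0.1333, 0, 0, 0], [0, 0, -0.1333, 0, 0, 0], [0, 0, -0.1333, 0, 0, 0]]]'
python3 -m creep '[[[0, 0, -0.1333, 0, 0, 0], [0, 0, -0.0333, 0, 0, 0], [0, 0, 0, 0, 0, 0]]]'
python3 - <<'E'
from h import *
s,im=snap("wrist","w2"); todo([.64,-.19,.23],-.264)
E
```

```text
time_s: 4.03
tcp_pos: [0.5173, 0.3175, 0.0318]
orientation: [-3.13, 0.264, -0.0]
ft_force: [-0.1, -0.0, 2.2]
opening: 0.0118
grasp_force: 30.0
time_s: 4.45
tcp_pos: [0.5166, 0.3172, 0.1834]
orientation: [3.13, -0.264, -0.002]
ft_force: [0.9, -0.0, -0.7]
opening: 0.0117
grasp_force: 30.0
time_s: 4.7
tcp_pos: [0.519, 0.3186, 0.2363]
orientation: [-3.126, 0.263, -0.01]
ft_force: [0.3, 0.0, -0.5]
opening: 0.0116
grasp_force: 30.0
t 4.75 tcp [0.5177 0.3178 0.2334] F [-0.87 -0.99 -1.08] open 0.012 grip 29.99860256910324 
move [0.2056 0.4802 0.0029] rot [-0.0022 -0.0024  0.0959] q6 2.269905384102058
```

View pics/w2.png

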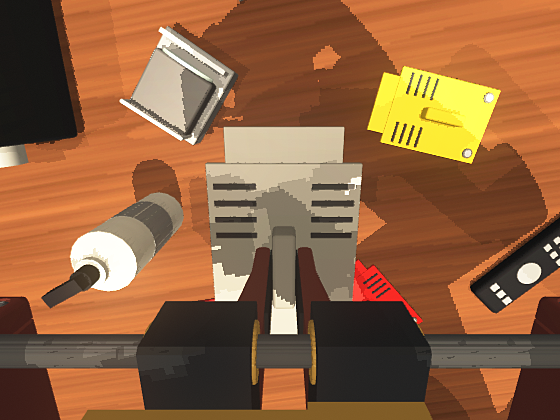

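The cover is held squarely. The tongue's front edge is at row 127, columns 224–344, and the plate front at row 163. Carrying it to the projector, hovering high.

In the tool's units: 0.0367 m / 0.3 = 0.1223, 0.0119 m / 0.3 = 0.0397.

```bash

python3 -m creep '[[[0.0397, 0.1223, 0, 0, 0, 0], [0.0397, 0.1223, 0, 0, 0, 0], [0.0397, 0.1223, 0, 0, 0, 0], [0.0397, 0.1223, 0, 0, 0, 0], [0.0397, 0.1223, 0, 0, 0, 0]]]'
python3 -m creep '[[[0.0397, 0.1223, 0, 0, 0, 0], [0.0397, 0.1223, 0, 0, 0, 0], [0.0397, 0.1223, 0, 0, 0, 0], [0.0397, 0.1223, 0, 0, 0, 0], [0.0397, 0.1223, 0, 0, 0, 0]]]'
python3 -m creep '[[[0.0397, 0.1223, 0, 0, 0, 0], [0.0397, 0.1223, 0, 0, 0, 0], [0.0397, 0.1223, 0, 0, 0, 0.0306], [0, 0, 0, 0, 0, 0], [0, 0, 0, 0, 0, 0]]]'
python3 - <<'E'
from h import *
s,im=snap("wrist","w3"); todo([.592,-.178,.24],-.264)
cm=cam("wrist",s)
print("tongue tip pix check",[proj(cm,R.from_rotvec(s["orientation"]).apply([.076,y,.0288])+s["tcp_pos"]).round(1) for y in(-.03,.03)])
t=cam("top"); p=[ray(t,(250+(a-392)/2.8,110+b/2.8),.115)[:2] for a,b in((629,85),(433,258),(699,338))]; print("feet",np.round(p,4).tolist())
E
```

```text
time_s: 5.17
tcp_pos: [0.5434, 0.1247, 0.2289]
orientation: [3.129, -0.263, -0.007]
ft_force: [-0.2, 0.8, -1.4]
opening: 0.0119
grasp_force: 30.0
time_s: 5.58
tcp_pos: [0.5714, -0.0659, 0.2289]
orientation: [-3.13, 0.264, 0.008]
ft_force: [0.1, 0.5, -1.4]
opening: 0.0121
grasp_force: 30.0
time_s: 6.0
tcp_pos: [0.5884, -0.1802, 0.2287]
orientation: [-3.113, 0.419, 0.007]
ft_force: [-0.4, 0.4, -1.1]
opening: 0.0115
grasp_force: 30.0
t 6.05 tcp [ 0.5883 -0.1788  0.229 ] F [-0.43  0.05 -1.56] open 0.0116 grip 29.998592734336853 
move [ 0.0033 -0.0017 -0.011 ] rot [-0.0006  0.0047 -0.0012] q6 1.5212560355135447
tongue tip pix check [array([222.5, 124.9]), array([345.4, 124.9])]
feet [[0.77, -0.2275], [0.5888, -0.034], [0.5158, -0.303]]
```

View pics/w3.png

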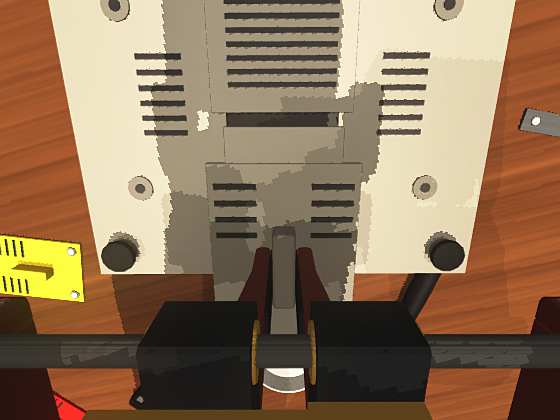

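The wrist view shows the door's free edge at row ~112, the dark bay at columns 226–338 and the tongue tip at row 127, columns 224–344. It is almost aligned; now measuring the offsets.

```bash
cat >> h.py <<'E'
def bay(im,r0,r1,show=None):
    """dark slot between door edge and tongue: door row per column, left/right columns"""
    g=cv2.cvtColor(im,cv2.COLOR_BGR2GRAY); m=(g<75).astype(np.uint8); m[:r0]=0; m[r1:]=0; m[:,:195]=0; m[:,370:]=0
    n,l,st,_=cv2.connectedComponentsWithStats(m); k=1+np.argmax(st[1:,4]); return l==k,st[k]
E
python3 - <<'E'
from h import *
im=cv2.imread("pics/w3.png"); m,st=bay(im,100,140); print(st)
cols=range(232,334,4); rows=[np.where(m[:,c])[0] for c in cols]
f=np.polyfit(cols,[r[0]-.5 for r in rows],1); f2=np.polyfit(cols,[r[-1]+.5 for r in rows],1); print("door row",np.polyval(f,284),"slope",f[0],"tongue row",np.polyval(f2,284),f2[0])
for r in range(st[1],st[1]+st[3],2):
    x=np.where(m[r])[0]; print(r,x[0],x[-1])
s=sense(); cm=cam("wrist",s); Q=R.from_rotvec(s["orientation"])
for px in((st[0]-.5,np.polyval(f,st[0])),(284,np.polyval(f,284)),(st[0]+st[2]-.5,np.polyval(f,st[0]+st[2]))):
    P=ray(cm,px,.1045); print("door edge world",P.round(4),"in tool",Q.inv().apply(P-s["tcp_pos"]).round(4))
# tongue tip in tool frame from pixels, plane tool z=.0305 (top of tongue)
K,p,C=cm
for px in((224,np.polyval(f2,224)),(344,np.polyval(f2,344))):
    d=Q.inv().apply(C@(np.linalg.inv(K)@[px[0],px[1],1]*np.array([1,-1,-1]))); o=Q.inv().apply(p-s["tcp_pos"]); print("tongue in tool",(o+d*(.029-o[2])/d[2]).round(4))
c=cv2.resize(im[60:180,180:390],None,fx=3.8,fy=3.8,interpolation=cv2.INTER_CUBIC); cv2.imwrite("pics/w3c.png",c[:600,:800])
E
```

```text
[ 226  112  105   15 1486]Traceback (most recent call last):
  File "<stdin>", line 4, in <module>
IndexError: index 0 is out of bounds for axis 0 with size 0
```

```bash
sed -i 's/g<75/g<100/' h.py; python3 - <<'E'
from h import *
im=cv2.imread("pics/w3.png"); m,st=bay(im,100,140); print(st)
cols=range(232,326,4); rows=[np.where(m[:,c])[0] for c in cols]; 
f=np.polyfit(cols,[r[0]-.5 for r in rows],1); f2=np.polyfit(cols,[r[-1]+.5 for r in rows],1); print("door row",np.polyval(f,284),"slope",f[0],"tongue row",np.polyval(f2,284),f2[0])
s=sense(); cm=cam("wrist",s); Q=R.from_rotvec(s["orientation"])
for px in((st[0]-.5,np.polyval(f,st[0])),(284,np.polyval(f,284)),(st[0]+st[2]-.5,np.polyval(f,st[0]+st[2]))):
    P=ray(cm,px,.1045); print("door edge world",P.round(4),"in tool",Q.inv().apply(P-s["tcp_pos"]).round(4))
K,p,C=cm
for px in((224,np.polyval(f2,224)),(344,np.polyval(f2,344))):
    d=Q.inv().apply(C@(np.linalg.inv(K)@[px[0],px[1],1]*np.array([1,-1,-1]))); o=Q.inv().apply(p-s["tcp_pos"]); print("tongue in tool",(o+d*(.029-o[2])/d[2]).round(4))
c=cv2.resize(im[60:180,180:390],None,fx=3.8,fy=3.8,interpolation=cv2.INTER_CUBIC); cv2.imwrite("pics/w3c.png",c[:600,:798])
E
```

```text
[ 224  112  115   15 1661]
door row 111.5839130434783 slope -0.006847826086956772 tongue row 126.50000000000004 -1.9067339005041603e-16
door edge world [ 0.6778 -0.1553  0.1045] in tool [ 0.0808 -0.0461  0.1241]
door edge world [ 0.6661 -0.1999  0.1045] in tool [0.0811 0.     0.1241]
door edge world [ 0.6555 -0.2399  0.1045] in tool [0.0814 0.0415 0.1241]
tongue in tool [ 0.0752 -0.0293  0.029 ]
tongue in tool [0.0752 0.0294 0.029 ]
```

View pics/w3c.png

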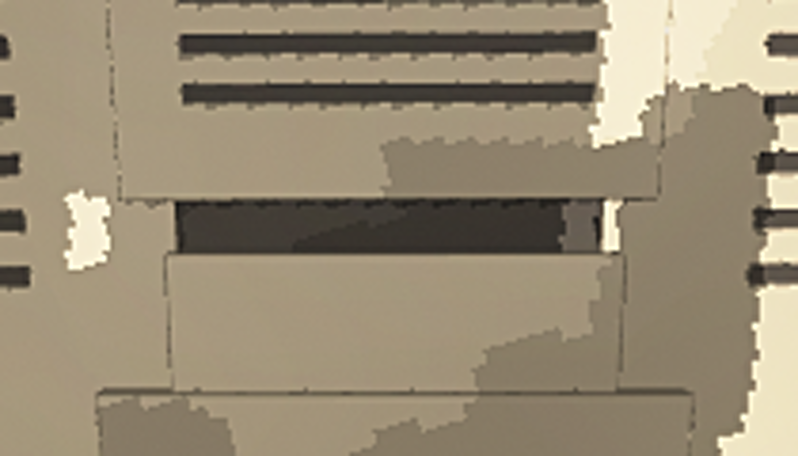

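The bay centre is 1.5 mm to tool −y of the tongue, and the tongue tip is 6 mm short of the door edge. Next: shift, tilt the tongue down 0.1 rad, and lower to just above the slot height.

In the tool's units: 0.035 m / 0.3 = 0.1167, -0.004 m / 0.3 = -0.0133, -0.1 rad / 3.1416 = -0.0318.

```bash

python3 -m creep '[[[-0.0133, -0.005, 0, 0, 0, -0.0016], [0, 0, 0, 0, -0.0318, 0], [0.0117, 0, 0.1167, 0, 0, 0], [0.0117, 0, 0.1167, 0, 0, 0], [0, 0, 0, 0, 0, 0]]]'
python3 -m creep '[[[0, 0, 0, 0, 0, 0], [0, 0, 0, 0, 0, 0]]]'
cat >> h.py <<'E'
def tip(s=None,edge=None):
    s=s or sense(); Q=R.from_rotvec(s["orientation"]); P=Q.apply([.0755,0,.0303])+s["tcp_pos"]; x=Q.apply([1,0,0])
    print("t",s["time_s"],"tip",P.round(4),"pitch",np.arcsin(-x[2]).round(4),"yaw",np.arctan2(x[1],x[0]).round(4),"roll",Q.apply([0,1,0])[2].round(4),"F",s["ft_force"].round(2))
    e=np.array([.6665,-.1985]); u=np.array([np.cos(.264),-np.sin(.264)]); d=P[:2]-e
    print("lap x %.4f y %.4f z %.4f"%(d@u, d@[-u[1],u[0]], P[2]-.103)); return P
E
python3 - <<'E'
from h import *
for i in range(3):
    tip(); im=snap("wrist","w4")[1]
m,st=bay(im,60,140); print(st)
E
```

```text
time_s: 6.47
tcp_pos: [0.5821, -0.173, 0.155]
orientation: [-3.096, 0.399, 0.173]
ft_force: [-1.1, 0.9, -0.8]
opening: 0.0123
grasp_force: 30.0
time_s: 6.63
tcp_pos: [0.5868, -0.1753, 0.1625]
orientation: [-3.099, 0.401, 0.154]
ft_force: [0.7, -0.5, -0.7]
opening: 0.0119
grasp_force: 30.0
t 6.6333 tip [ 0.6565 -0.1937  0.1248] pitch 0.0995 yaw -0.2575 roll -0.0001 F [ 0.68 -0.46 -0.68]
lap x -0.0109 y 0.0020 z 0.0218
t 6.6833 tip [ 0.6571 -0.1942  0.1257] pitch 0.0976 yaw -0.258 roll 0.0001 F [ 0.26 -0.81 -0.24]
lap x -0.0102 y 0.0017 z 0.0227
t 6.7333 tip [ 0.6574 -0.1945  0.1261] pitch 0.0967 yaw -0.2583 roll 0.0001 F [-0.13 -0.11 -0.86]
lap x -0.0099 y 0.0015 z 0.0231
[ 211  101  159   39 4258]
```

View pics/w4.png

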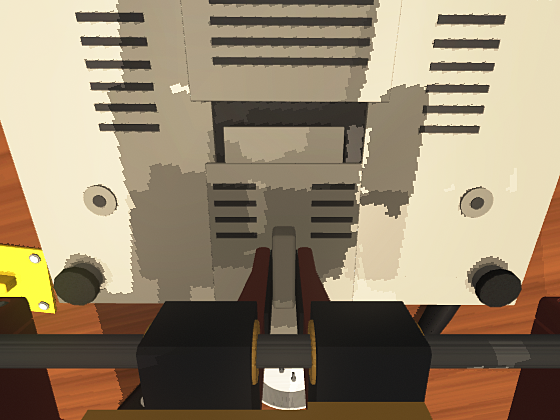

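The view now shows the door edge at row 101, columns 192–391, the bay at 213–367 and the tongue at 224–344. The cover is a little to tool −y of the bay's middle; measuring it exactly.

```bash
cat >> h.py <<'E'
def door(im,c0,c1,r0,r1,show=True):
    """door edge in the tool frame: row of strongest light->dark step per column; side columns of the bay by hand"""
    g=cv2.GaussianBlur(cv2.cvtColor(im,cv2.COLOR_BGR2GRAY),(3,3),0).astype(float); d=g[r0+1:r1,c0:c1]-g[r0:r1-1,c0:c1]
    rows=r0+.5+d.argmin(0); c=np.arange(c0,c1); med=np.median(rows); k=abs(rows-med)<3; f=np.polyfit(c[k],rows[k],1); return f
E
python3 - <<'E'
from h import *
s,im=snap("wrist"); P=tip(s)
f=door(im,225,355,92,110); cm=cam("wrist",s); Q=R.from_rotvec(s["orientation"])
row=g=cv2.cvtColor(im,cv2.COLOR_BGR2GRAY).astype(int)
for r in(106,112,118): print(r,[ (c,row[r,c]) for c in list(range(208,220,1))],[ (c,row[r,c]) for c in range(358,372,1)])
for c in(192,290,391):
    W=ray(cm,(c,np.polyval(f,c)),.1045); print(c,np.polyval(f,c),W.round(4),Q.inv().apply(W-s["tcp_pos"]).round(4))
E
```

```text
t 6.7833 tip [ 0.6573 -0.1947  0.1261] pitch 0.0965 yaw -0.2586 roll 0.0002 F [ 0.09 -1.23 -1.04]
lap x -0.0099 y 0.0013 z 0.0231
106 [(208, np.int64(162)), (209, np.int64(166)), (210, np.int64(168)), (211, np.int64(47)), (212, np.int64(50)), (213, np.int64(63)), (214, np.int64(65)), (215, np.int64(62)), (216, np.int64(62)), (217, np.int64(62)), (218, np.int64(61)), (219, np.int64(61))] [(358, np.int64(50)), (359, np.int64(51)), (360, np.int64(50)), (361, np.int64(50)), (362, np.int64(51)), (363, np.int64(51)), (364, np.int64(50)), (365, np.int64(49)), (366, np.int64(53)), (367, np.int64(83)), (368, np.int64(145)), (369, np.int64(137)), (370, np.int64(135)), (371, np.int64(135))]
112 [(208, np.int64(163)), (209, np.int64(165)), (210, np.int64(167)), (211, np.int64(103)), (212, np.int64(51)), (213, np.int64(44)), (214, np.int64(47)), (215, np.int64(63)), (216, np.int64(63)), (217, np.int64(60)), (218, np.int64(62)), (219, np.int64(60))] [(358, np.int64(50)), (359, np.int64(50)), (360, np.int64(50)), (361, np.int64(50)), (362, np.int64(51)), (363, np.int64(51)), (364, np.int64(37)), (3
[... 228 characters left out ...]
p.int64(168)), (212, np.int64(40)), (213, np.int64(42)), (214, np.int64(62)), (215, np.int64(62)), (216, np.int64(62)), (217, np.int64(61)), (218, np.int64(61)), (219, np.int64(62))] [(358, np.int64(49)), (359, np.int64(49)), (360, np.int64(50)), (361, np.int64(49)), (362, np.int64(49)), (363, np.int64(50)), (364, np.int64(49)), (365, np.int64(57)), (366, np.int64(83)), (367, np.int64(142)), (368, np.int64(134)), (369, np.int64(133)), (370, np.int64(134)), (371, np.int64(133))]
192 100.04624260880252 [ 0.6802 -0.1492  0.1045] [ 0.088  -0.0498  0.0508]
290 101.05128159608896 [ 0.6661 -0.2004  0.1045] [0.0875 0.0033 0.0508]
391 102.0870870829862 [ 0.6516 -0.2533  0.1045] [0.087  0.0581 0.0509]
```

In the tool's units: 0.01 m / 0.3 = 0.0333, 0.001 m / 0.3 = 0.0033, 0.009 rad / 3.1416 = 0.0029.

```bash
sed -i 's/\[.6665,-.1985\]/[.6663,-.1997]/; s/np.cos(.264),-np.sin(.264)/np.cos(.267),-np.sin(.267)/' h.py
python3 -m creep '[[[0, 0.0063, 0, 0, -0.001, 0.0029], [0.0033, 0, 0.0333, 0, 0, 0], [0.0033, 0, 0.0333, 0, 0, 0], [0, 0, 0, 0, 0, 0], [0, 0, 0, 0, 0, 0]]]'
python3 - <<'E'
from h import *
for i in range(3): s,im=snap("wrist","w5"); 
P=tip(s)
g=cv2.cvtColor(im,cv2.COLOR_BGR2GRAY).astype(int)
for r in range(92,128,4): 
    x=np.where(g[r,170:420]<100)[0]+170; print(r,x[:1],x[-1:],len(x))
E
```

```text
time_s: 7.25
tcp_pos: [0.585, -0.1779, 0.1399]
orientation: [-3.096, 0.418, 0.164]
ft_force: [-0.3, 0.9, -0.2]
opening: 0.012
grasp_force: 30.0
t 7.35 tip [ 0.6551 -0.1972  0.1029] pitch 0.1037 yaw -0.2683 roll 0.0008 F [ 0.84 -0.05 -0.42]
lap x -0.0115 y -0.0005 z -0.0001
92 [] [] 0
96 [] [] 0
100 [] [] 0
104 [195] [372] 173
108 [195] [372] 175
112 [196] [371] 173
116 [196] [371] 169
120 [196] [371] 176
124 [197] [370] 174
```

In the tool's units: 0.004 m / 0.3 = 0.0133, 0.0004 m / 0.3 = 0.0013.

```bash

python3 -m creep '[[[0.0013, 0, 0.0133, 0, 0, 0], [0, 0, 0, 0, 0, 0], [0, 0, 0, 0, 0, 0], [0, 0, 0, 0, 0, 0]]]'
python3 - <<'E'
from h import *
for i in range(2): s,im=snap("wrist","w6"); P=tip(s)
f=door(im,215,350,92,112); cm=cam("wrist",s); Q=R.from_rotvec(s["orientation"])
for c in(196,284,371):
    W=ray(cm,(c,np.polyval(f,c)),.1045); print(c,np.polyval(f,c),W.round(4),Q.inv().apply(W-s["tcp_pos"]).round(4))
E
```

```text
time_s: 7.73
tcp_pos: [0.5858, -0.1781, 0.1372]
orientation: [-3.097, 0.418, 0.16]
ft_force: [0.2, 0.1, -1.6]
opening: 0.0114
grasp_force: 30.0
t 7.7333 tip [ 0.6552 -0.1972  0.0993] pitch 0.103 yaw -0.2682 roll 0.0009 F [ 0.16  0.09 -1.57]
lap x -0.0113 y -0.0005 z -0.0037
t 7.7833 tip [ 0.6553 -0.1972  0.0994] pitch 0.1029 yaw -0.2682 roll 0.0009 F [ 0.14 -0.29 -0.4 ]
lap x -0.0113 y -0.0005 z -0.0036
196 103.71741618703868 [ 0.6767 -0.1606  0.1045] [ 0.0858 -0.041   0.0241]
284 102.8658309758398 [ 0.6662 -0.2002  0.1045] [0.0862 0.     0.0241]
371 102.02392286931364 [ 0.6559 -0.2393  0.1045] [0.0866 0.0405 0.0241]
```

View pics/w6.png

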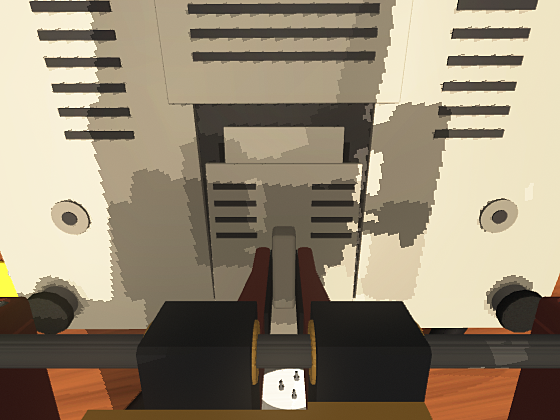

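The tongue is centred in the bay (bay columns 196–371, tongue 224–344) at slot height, 11 mm short of the door edge at row 103. Sliding forward.

The rows are not in the units I measure in: shifts go in shares of 0.3 m and turns go in shares of pi rad. I convert before sending: 0.006 m / 0.3 = 0.02, 0.004 m / 0.3 = 0.0133.

```bash

python3 -m creep '[[[0.02, 0, 0.0007, 0, 0, 0], [0.02, 0, -0.002, 0, 0, 0], [0.0133, 0, -0.0013, 0, 0, 0], [0, 0, 0, 0, 0, 0], [0, 0, 0, 0, 0, 0]]]'
python3 - <<'E'
from h import *
for i in range(2): s,im=snap("wrist","w7"); P=tip(s)
E
sleep 0; python3 -m creep '[[[0.01, 0, -0.001, 0, 0, 0], [0, 0, 0, 0, 0, 0], [0, 0, 0, 0, 0, 0]]]'
python3 - <<'E'
from h import *
for i in range(2): s,im=snap("wrist","w8"); P=tip(s)
E
```

```text
time_s: 8.25
tcp_pos: [0.6016, -0.1824, 0.1362]
orientation: [-3.097, 0.418, 0.16]
ft_force: [-0.0, 1.5, -0.3]
opening: 0.0115
grasp_force: 30.0
t 8.25 tip [ 0.671  -0.2015  0.0983] pitch 0.103 yaw -0.2683 roll 0.0009 F [-0.05  1.47 -0.26]
lap x 0.0050 y -0.0005 z -0.0047
t 8.3 tip [ 0.6707 -0.2014  0.0983] pitch 0.1033 yaw -0.2682 roll 0.0009 F [-0.11  0.38 -1.  ]
lap x 0.0047 y -0.0005 z -0.0047
time_s: 8.6
tcp_pos: [0.6043, -0.1832, 0.1364]
orientation: [-3.097, 0.418, 0.16]
ft_force: [-0.1, 0.1, -0.9]
opening: 0.0117
grasp_force: 30.0
t 8.6 tip [ 0.6737 -0.2023  0.0985] pitch 0.1029 yaw -0.2683 roll 0.0009 F [-0.13  0.1  -0.87]
lap x 0.0078 y -0.0005 z -0.0045
t 8.65 tip [ 0.6735 -0.2022  0.0985] pitch 0.103 yaw -0.2682 roll 0.0009 F [ 0.03  0.33 -0.52]
lap x 0.0077 y -0.0005 z -0.0045
```

In the tool's units: 0.004 m / 0.3 = 0.0133, -0.0002 m / 0.3 = -0.0007.

```bash

python3 -m creep '[[[0.0133, 0, -0.0007, 0, 0, 0], [0.0133, 0, -0.0007, 0, 0, 0], [0, 0, 0, 0, 0, 0], [0, 0, 0, 0, 0, 0]]]'
python3 - <<'E'
from h import *
for i in range(2): s,im=snap("wrist","w9"); P=tip(s)
f=door(im,230,335,92,118); print(f)
E
```

```text
time_s: 9.03
tcp_pos: [0.6122, -0.1853, 0.1359]
orientation: [-3.097, 0.418, 0.16]
ft_force: [0.9, -0.3, -0.1]
opening: 0.0118
grasp_force: 30.0
t 9.0333 tip [ 0.6816 -0.2044  0.098 ] pitch 0.1028 yaw -0.2682 roll 0.0009 F [ 0.87 -0.29 -0.07]
lap x 0.0160 y -0.0005 z -0.0050
t 9.0833 tip [ 0.6813 -0.2044  0.0979] pitch 0.1032 yaw -0.2682 roll 0.0009 F [-0.31  0.18 -0.45]
lap x 0.0157 y -0.0005 z -0.0051
[-1.265557e-17  1.155000e+02]
```

View pics/w9.png

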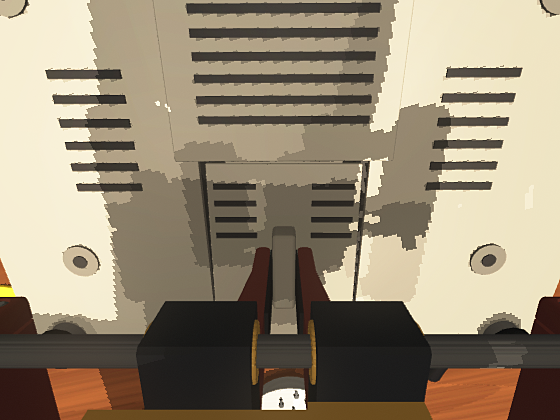

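The tongue is under the door (its front is hidden at row 161), the door lies flat and the cover is centred in the bay (columns 200–368). Lowering the tail about the tip.

In the tool's units: 0.002 m / 0.3 = 0.0067, -0.0008 m / 0.3 = -0.0027, 0.025 rad / 3.1416 = 0.008.

```bash

python3 -m creep '[[[-0.0023, 0, 0.0067, 0, 0.008, 0], [-0.0027, 0, 0.0067, 0, 0.008, 0], [0, 0, 0, 0, 0, 0], [0, 0, 0, 0, 0, 0]]]'
python3 -c "
from h import *
tip()"
python3 -m creep '[[[-0.0027, 0, 0.0063, 0, 0.008, 0], [0, 0, 0, 0, 0, 0], [0, 0, 0, 0, 0, 0]]]'
python3 -c "
from h import *
tip()"
```

```text
time_s: 9.47
tcp_pos: [0.6097, -0.1846, 0.1321]
orientation: [-3.106, 0.419, 0.084]
ft_force: [-0.5, 0.9, -0.2]
opening: 0.0115
grasp_force: 30.0
t 9.4667 tip [ 0.6808 -0.2042  0.0978] pitch 0.054 yaw -0.2682 roll 0.0009 F [-0.5   0.95 -0.18]
lap x 0.0152 y -0.0005 z -0.0052
time_s: 9.72
tcp_pos: [0.6092, -0.1845, 0.1305]
orientation: [-3.11, 0.42, 0.045]
ft_force: [0.4, 0.7, 0.4]
opening: 0.012
grasp_force: 30.0
t 9.7167 tip [ 0.6811 -0.2043  0.098 ] pitch 0.0289 yaw -0.2683 roll 0.0009 F [0.44 0.66 0.42]
lap x 0.0155 y -0.0005 z -0.0050
```

In the tool's units: 0.0011 m / 0.3 = 0.0037, -0.0005 m / 0.3 = -0.0017, 0.015 rad / 3.1416 = 0.0048.

```bash

python3 -m creep '[[[-0.0017, 0, 0.0037, 0, 0.0048, 0], [0, 0, 0, 0, 0, 0], [0, 0, 0, 0, 0, 0]]]'
python3 -c "
from h import *
tip()"
python3 -m creep '[[[-0.0017, 0, 0.0037, 0, 0.0045, 0], [0, 0, 0, 0, 0, 0], [0, 0, 0, 0, 0, 0]]]'
python3 -c "
from h import *
tip()"
```

```text
time_s: 9.97
tcp_pos: [0.6089, -0.1844, 0.1293]
orientation: [-3.112, 0.42, 0.02]
ft_force: [-0.6, -0.2, 1.7]
opening: 0.0121
grasp_force: 30.0
t 9.9667 tip [ 0.6813 -0.2043  0.0981] pitch 0.0127 yaw -0.2682 roll 0.0009 F [-0.63 -0.16  1.68]
lap x 0.0157 y -0.0005 z -0.0049
time_s: 10.22
tcp_pos: [0.6083, -0.1843, 0.1282]
orientation: [3.112, -0.42, 0.002]
ft_force: [0.7, -0.5, 2.0]
opening: 0.0116
grasp_force: 30.0
t 10.2167 tip [ 0.6811 -0.2043  0.098 ] pitch -0.0014 yaw -0.2683 roll 0.0009 F [ 0.71 -0.48  2.03]
lap x 0.0155 y -0.0005 z -0.0050
```

```bash

python3 -m creep '[[[0, 0, 0.0017, 0, 0, 0], [0, 0, 0, 0, 0, 0], [0, 0, 0, 0, 0, 0]]]'
python3 -m creep '[[[0, 0, 0.0017, 0, 0, 0], [0, 0, 0, 0, 0, 0], [0, 0, 0, 0, 0, 0]]]'
python3 -c "
from h import *
tip()"
```

```text
time_s: 10.47
tcp_pos: [0.6083, -0.1842, 0.1278]
orientation: [3.112, -0.42, 0.001]
ft_force: [-1.0, 0.8, 4.9]
opening: 0.0118
grasp_force: 30.0
time_s: 10.72
tcp_pos: [0.6083, -0.1843, 0.1278]
orientation: [3.112, -0.42, 0.002]
ft_force: [-1.8, 1.0, 8.9]
opening: 0.0115
grasp_force: 30.0
t 10.7167 tip [ 0.6811 -0.2043  0.0976] pitch -0.0012 yaw -0.2681 roll 0.0009 F [-1.78  0.97  8.95]
lap x 0.0155 y -0.0005 z -0.0054
```

In the tool's units: 0.0001 m / 0.3 = 0.0003.

```bash

python3 -m creep '[[[0, 0, 0.0003, 0, 0, 0], [0, 0, 0, 0, 0, 0], [0, 0, 0, 0, 0, 0], [0, 0, 0, 0, 0, 0]]]'
python3 - <<'E'
from h import *
s,im=snap("wrist","w10"); tip(s); print(s["grasp_force"],abs(s["joint_vel"]).max())
a=cv2.imread("pics/w2.png",0)
e=lambda g:cv2.Canny(g,60,150).astype(np.float32)
for n in("w9","w10"):
    b=cv2.imread(f"pics/{n}.png",0)
    for x0,x1 in((208,262),(306,360)):
        r=cv2.matchTemplate(cv2.GaussianBlur(b,(3,3),0)[170:250,x0-8:x1+8],cv2.GaussianBlur(a,(3,3),0)[180:240,x0:x1],cv2.TM_CCOEFF_NORMED); _,v,_,l=cv2.minMaxLoc(r); print(n,"shift",l[0]-8,l[1]-10,round(v,2))
E
```

```text
time_s: 11.05
tcp_pos: [0.6083, -0.1842, 0.1278]
orientation: [3.112, -0.42, 0.002]
ft_force: [-2.4, 1.1, 10.1]
opening: 0.0119
grasp_force: 30.0
t 11.05 tip [ 0.6811 -0.2043  0.0976] pitch -0.0012 yaw -0.2682 roll 0.0009 F [-2.41  1.11 10.11]
lap x 0.0155 y -0.0005 z -0.0054
30.00166118144989 0.000913117385086656
w9 shift 0 0 0.88
w9 shift 0 0 0.75
w10 shift 0 0 0.92
w10 shift 0 0 0.88
```

The cover has not shifted in the grip. It is level, seated at the expected height (TCP 0.1278 m) and pressed with a steady 10 N, so I'm handing it in.

```bash
python3 -c "
from workcell import arm
print(arm.finish_job())"
```

```text
the job is handed in; nothing more can be done
None
```

I handed the job in at about 11 s: by my measurements the tongue is about 15 mm under the door and the cover is level and held down with about 10 N. I inferred the pressed switch and the shut door from the seated height, the steady force and the last picture viewed, which predates the final lowering. The verdict was not shown.

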